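# Stack slats crosswise on the click-stop drying stand

## Robot

A 7-joint arm with a two-finger parallel gripper is mounted at the origin on the work surface. World frame = base frame: x ahead of the robot, y to its left, z up, the work surface at z = 0. Lengths are in m, angles in degrees, forces in N, time in s.
With the tool pointing down it reaches from about 0.425 to 0.95 m from the base axis. Payload 16.7 kg.
Tool frame: the origin (TCP) lies at the very end of the fingers, on their centre line; the grasp point (between the pads) lies 19 mm behind it; z points along the fingers, y is the line along which they close (so a half turn about z gives the same grasp; the last joint's range is limited). The gripper opens to 94 mm and grips with 3 to 60 N. Pads are 16 mm wide; open, the fingers measure 119 mm over their backs; the gripper's body (75 mm by 177 mm) begins 78 mm behind the grasp point.
Start: joints at [-75.43, 24.414, 4.234, 92.017, -1.954, 63.644, -3.845], TCP at [0.265, 0.621, 0.205] pointing down, gripper open.
Joint ranges: [-163.25, 163.25], [-28.42, 122.38], [-70.27, 78.77], [12.13, 141.07], [-58.53, 238.53], [9.26, 117.41], [-156.51, 156.51]. Speed limits (degrees/s): [108.29, 108.29, 136.94, 136.94, 172.46, 172.46, 172.46].

## Interface

Orientations are given as [roll, pitch, yaw] about the fixed x, y, z axes, in that order (R = Rz(yaw) Ry(pitch) Rx(roll)).
In Python, from bench import bot gives the robot as it stands.
- The arm moves only by the shell command python3 inch.py 'ROWS' [OPENING] [FORCE]. ROWS is rows parted by semicolons, their numbers by spaces, 1 to 12 of them, each of 6 numbers: dx, dy, dz in m, then a rotation vector rx, ry, rz in degrees; each row shifts and turns the commanded pose from where the row before left it, along the tool's axes as they then stand; what a row does not reach is not made up. A row lasts 1/8 s, in which the tool goes at most 0.0625 m and 10.7 degrees, less where a joint would pass 70% of its speed; a pose out of reach is approached as far as the arm can. OPENING is the finger opening in m, set as the command begins (- or left out keeps the last). The fingers move at their own pace and stop on an object; FORCE is the grip in N (left out, the last holds). Time passes only in rows, so rows that do not move let the fingers close. It prints the time, the measured TCP pose, the force, the opening and the grip force at its end.
- bot.get_state(): the state, without advancing time (a new reading comes with each control period).
- bot.grab_frame(name): name is "side" or "top" or "wrist"; returns (picture, depth): 480x640x3 uint8, blue, green, red; 480x640 float32, m along the optical axis (not along the pixel's ray), 0 where there is no reading.
- bot.calibration(name): a dict with "vfov" (degrees; the focal length in pixels is half the picture's height over the tangent of half this angle, whatever the lens; pixels are square), "cx", "cy" (the principal point, pixels), "R" (3x3) and "t" (3): a world point X has camera coordinates R X + t. Camera axes: x right, y down, z forward; pixel columns grow to the right and rows downward; lengths in m; the calibration is good to about 2 mm. A picture is of the moment at which its call begins: read the wrist's pose just before it. calibration takes no time and is no camera call; for the wrist camera it gives the pose at the moment of the call.
- bot.close_job(): hands the job in; it is judged then, once.
The state is a dict: "time_s": time; "joint_pos": joint angles; "qd": joint speeds; "joint_efforts": joint torques, N m; "tool_pos": TCP position; "tool_rot": TCP orientation; "force": force on the tool from outside, world axes, zero at the start; "moment": the same for the moment, N m; "gripper_width": finger opening in m; "grasp_force": force on a finger pad.
Only numpy, scipy, OpenCV 4.12 (cv2) and the standard library are available. Lean on these libraries where they do the work, as an engineer would, in place of code of your own. Each camera call takes 0.05 s, during which the arm holds its last target. There are 200 camera calls.

## Task

Set the drying stand to its loading position, the third click counted from the home stop, let go, and there stack every slat on the bench flat on its deck in crosswise layers of two: the first pair across the two rails, the next pair across the first, and so on, each pair about 80 mm apart centre to centre and centred on the deck (an odd last slat lies alone in one of the two places of its layer). Then turn the stand on by its lever to its drying position, the eighth click from the home stop, with the stack still in order; leave the other things on the bench where they are.

Things in the scene. Friction and masses are not known exactly. Their poses are not given: they have to be found in the camera images.
- turn (a joint): angle (rad) of the drying stand's deck: 0 at the home stop, growing counter-clockwise seen from above. A spring ball clicks it into rest every 12 degrees (0.2094 rad): click n is at n x 0.2094; clicks 0 to 9, end limit just past 9. Let go between clicks, it snaps to the nearest. A click takes about 3 to 6 N at the lever grip. Starts at one of clicks 5 to 8.
- deck (a point): centre of the flat deck top, an aluminium disc 200 mm across, 42 mm above the bench, on the vertical turning axis. Turns with the deck: z up, x along the lever. Two steel rails on the deck run along x, 130 mm long, 14 mm wide, 12 mm high, centre lines at y = +40 and -40 mm.
- lever_grip (a point): point on the axis of the lever's upright black round grip, 22 mm in diameter, 145 mm from the turning axis; the grip rises from 37 to 122 mm above the bench and this point is at 100 mm; turns with the deck (x axis outward). It can be taken from above with the fingers either side, and led round the arc.
- home_stop (a point): the fixed grey base is 250 mm across, 22 mm high, with a black line on its rim for each click; the lever points to the line of the present click. This point: top of the steel home stop block on the base's rim (24 x 16 mm, 42 mm above the bench); the lever comes up beside it at click 0, and the lines count counter-clockwise from there.
- slat1: flat brown laminate slat 150 x 26 x 16 mm, 85 g; all slats are alike; origin at its centre, x along its length, z through its 16 mm thickness. Starts flat on the bench, 4 to 6 slats present.
- slat2: flat brown laminate slat 150 x 26 x 16 mm, 85 g; all slats are alike; origin at its centre, x along its length, z through its 16 mm thickness. Starts flat on the bench, 4 to 6 slats present.
- slat3: flat brown laminate slat 150 x 26 x 16 mm, 85 g; all slats are alike; origin at its centre, x along its length, z through its 16 mm thickness. Starts flat on the bench, 4 to 6 slats present.
- slat4: flat brown laminate slat 150 x 26 x 16 mm, 85 g; all slats are alike; origin at its centre, x along its length, z through its 16 mm thickness. Starts flat on the bench, 4 to 6 slats present.
- slat5: flat brown laminate slat 150 x 26 x 16 mm, 85 g; all slats are alike; origin at its centre, x along its length, z through its 16 mm thickness. Starts flat on the bench, 4 to 6 slats present.
- slat6: flat brown laminate slat 150 x 26 x 16 mm, 85 g; all slats are alike; origin at its centre, x along its length, z through its 16 mm thickness. Starts flat on the bench, 4 to 6 slats present.
- tape: bystander: roll of black tape lying flat, 60 mm across, 19 mm high; origin under its centre; not part of the job, must not be shifted
- driver: bystander: screwdriver with yellow handle, 170 mm long, lying; origin underneath, about mid-length; not part of the job, must not be shifted
- spanner: bystander: steel spanner, 170 mm long, lying flat; origin underneath, about mid-length; not part of the job, must not be shifted
- varnish: bystander: steel can, 64 mm across, 120 mm high, standing; origin under its centre; not part of the job, must not be shifted
- jar: bystander: amber glass jar, 60 mm across, 80 mm high, standing; origin under its centre; not part of the job, must not be shifted
- cup: bystander: white plastic cup, 72 mm across, 70 mm high, standing; origin under its centre; not part of the job, must not be shifted

How it is judged (in metres and radians):
On the way, in this order (a step that is already met when the one before it is completed fails the run):
1. the stand is turned back to the third click from the home stop and let go (value of joint turn between 0.568319 and 0.688319 rad and velocity of joint turn between -0.05 and 0.05 rad/s and contact force between the fingers and stand below 0.5 N), for 0.3 s.
2. all slats present are stacked crosswise in layers of two on the deck and released, the stand still at the third click (value of joint turn between 0.568319 and 0.688319 rad and velocity of joint turn between -0.05 and 0.05 rad/s and ((z of slat1 in the frame of deck between 0.015 and 0.025 m and angle between the x axis of slat1 and the y axis of deck, either way round below 0.2 rad and y of slat1 in the frame of deck between -0.02 and 0.02 m) or (z of slat1 in the frame of deck between 0.031 and 0.041 m and angle between the x axis of slat1 and the x axis of deck, either way round below 0.2 rad and x of slat1 in the frame of deck between -0.02 and 0.02 m) or (z of slat1 in the frame of deck between 0.047 and 0.057 m and angle between the x axis of slat1 and the y axis of deck, either way round below 0.2 rad and y of slat1 in the frame of deck between -0.02 and 0.02 m)) and horizontal distance between slat1 and deck between 0.03 and 0.053 m and angle between the z axis of each of slat1, slat2, slat3, slat4, slat5, slat6 and the z axis of deck, either way round below 0.12 rad and linear speed of each of slat1, slat2, slat3, slat4, slat5, slat6 below 0.03 m/s and contact force between the fingers and slat1 below 0.5 N and ((z of slat2 in the frame of deck between 0.015 and 0.025 m and angle between the x axis of slat2 and the y axis of deck, either way round below 0.2 rad and y of slat2 in the frame of deck between -0.02 and 0.02 m) or (z of slat2 in the frame of deck between 0.031 and 0.041 m and angle between the x axis of slat2 and the x axis of deck, either way round below 0.2 rad and x of slat2 in the frame of deck between -0.02 and 0.02 m) or (z of slat2 in the frame of deck between 0.047 and 0.057 m and angle between the x axis of slat2 and the y axis of deck, either way round below 0.2 rad and y of slat2 in the frame of deck between -0.02 and 0.02 m)) and horizontal distance between slat2 and deck between 0.03 and 0.053 m and contact force between the fingers and slat2 below 0.5 N and ((z of slat3 in the frame of deck between 0.015 and 0.025 m and angle between the x axis of slat3 and the y axis of deck, either way round below 0.2 rad and y of slat3 in the frame of deck between -0.02 and 0.02 m) or (z of slat3 in the frame of deck between 0.031 and 0.041 m and angle between the x axis of slat3 and the x axis of deck, either way round below 0.2 rad and x of slat3 in the frame of deck between -0.02 and 0.02 m) or (z of slat3 in the frame of deck between 0.047 and 0.057 m and angle between the x axis of slat3 and the y axis of deck, either way round below 0.2 rad and y of slat3 in the frame of deck between -0.02 and 0.02 m)) and horizontal distance between slat3 and deck between 0.03 and 0.053 m and contact force between the fingers and slat3 below 0.5 N and ((z of slat4 in the frame of deck between 0.015 and 0.025 m and angle between the x axis of slat4 and the y axis of deck, either way round below 0.2 rad and y of slat4 in the frame of deck between -0.02 and 0.02 m) or (z of slat4 in the frame of deck between 0.031 and 0.041 m and angle between the x axis of slat4 and the x axis of deck, either way round below 0.2 rad and x of slat4 in the frame of deck between -0.02 and 0.02 m) or (z of slat4 in the frame of deck between 0.047 and 0.057 m and angle between the x axis of slat4 and the y axis of deck, either way round below 0.2 rad and y of slat4 in the frame of deck between -0.02 and 0.02 m)) and horizontal distance between slat4 and deck between 0.03 and 0.053 m and contact force between the fingers and slat4 below 0.5 N and ((z of slat5 in the frame of deck between 0.015 and 0.025 m and angle between the x axis of slat5 and the y axis of deck, either way round below 0.2 rad and y of slat5 in the frame of deck between -0.02 and 0.02 m) or (z of slat5 in the frame of deck between 0.031 and 0.041 m and angle between the x axis of slat5 and the x axis of deck, either way round below 0.2 rad and x of slat5 in the frame of deck between -0.02 and 0.02 m) or (z of slat5 in the frame of deck between 0.047 and 0.057 m and angle between the x axis of slat5 and the y axis of deck, either way round below 0.2 rad and y of slat5 in the frame of deck between -0.02 and 0.02 m)) and horizontal distance between slat5 and deck between 0.03 and 0.053 m and contact force between the fingers and slat5 below 0.5 N and ((z of slat6 in the frame of deck between 0.015 and 0.025 m and angle between the x axis of slat6 and the y axis of deck, either way round below 0.2 rad and y of slat6 in the frame of deck between -0.02 and 0.02 m) or (z of slat6 in the frame of deck between 0.031 and 0.041 m and angle between the x axis of slat6 and the x axis of deck, either way round below 0.2 rad and x of slat6 in the frame of deck between -0.02 and 0.02 m) or (z of slat6 in the frame of deck between 0.047 and 0.057 m and angle between the x axis of slat6 and the y axis of deck, either way round below 0.2 rad and y of slat6 in the frame of deck between -0.02 and 0.02 m)) and horizontal distance between slat6 and deck between 0.03 and 0.053 m and contact force between the fingers and slat6 below 0.5 N), for 0.3 s.
At the end, for the whole second after the job is handed in: Stand at click 8 (0.06 rad). Every slat present lies flat (0.12 rad), still, in its layer (5 mm): layers 1, 3 across the rails, layer 2 along them (0.2 rad), centre 30 to 53 mm from the deck's axis, centred lengthwise within 20 mm (value of joint turn between 1.61552 and 1.73552 rad and velocity of joint turn between -0.05 and 0.05 rad/s and ((z of slat1 in the frame of deck between 0.015 and 0.025 m and angle between the x axis of slat1 and the y axis of deck, either way round below 0.2 rad and y of slat1 in the frame of deck between -0.02 and 0.02 m) or (z of slat1 in the frame of deck between 0.031 and 0.041 m and angle between the x axis of slat1 and the x axis of deck, either way round below 0.2 rad and x of slat1 in the frame of deck between -0.02 and 0.02 m) or (z of slat1 in the frame of deck between 0.047 and 0.057 m and angle between the x axis of slat1 and the y axis of deck, either way round below 0.2 rad and y of slat1 in the frame of deck between -0.02 and 0.02 m)) and horizontal distance between slat1 and deck between 0.03 and 0.053 m and angle between the z axis of each of slat1, slat2, slat3, slat4, slat5, slat6 and the z axis of deck, either way round below 0.12 rad and linear speed of each of slat1, slat2, slat3, slat4, slat5, slat6 below 0.03 m/s and contact force between the fingers and slat1 below 0.5 N and ((z of slat2 in the frame of deck between 0.015 and 0.025 m and angle between the x axis of slat2 and the y axis of deck, either way round below 0.2 rad and y of slat2 in the frame of deck between -0.02 and 0.02 m) or (z of slat2 in the frame of deck between 0.031 and 0.041 m and angle between the x axis of slat2 and the x axis of deck, either way round below 0.2 rad and x of slat2 in the frame of deck between -0.02 and 0.02 m) or (z of slat2 in the frame of deck between 0.047 and 0.057 m and angle between the x axis of slat2 and the y axis of deck, either way round below 0.2 rad and y of slat2 in the frame of deck between -0.02 and 0.02 m)) and horizontal distance between slat2 and deck between 0.03 and 0.053 m and contact force between the fingers and slat2 below 0.5 N and ((z of slat3 in the frame of deck between 0.015 and 0.025 m and angle between the x axis of slat3 and the y axis of deck, either way round below 0.2 rad and y of slat3 in the frame of deck between -0.02 and 0.02 m) or (z of slat3 in the frame of deck between 0.031 and 0.041 m and angle between the x axis of slat3 and the x axis of deck, either way round below 0.2 rad and x of slat3 in the frame of deck between -0.02 and 0.02 m) or (z of slat3 in the frame of deck between 0.047 and 0.057 m and angle between the x axis of slat3 and the y axis of deck, either way round below 0.2 rad and y of slat3 in the frame of deck between -0.02 and 0.02 m)) and horizontal distance between slat3 and deck between 0.03 and 0.053 m and contact force between the fingers and slat3 below 0.5 N and ((z of slat4 in the frame of deck between 0.015 and 0.025 m and angle between the x axis of slat4 and the y axis of deck, either way round below 0.2 rad and y of slat4 in the frame of deck between -0.02 and 0.02 m) or (z of slat4 in the frame of deck between 0.031 and 0.041 m and angle between the x axis of slat4 and the x axis of deck, either way round below 0.2 rad and x of slat4 in the frame of deck between -0.02 and 0.02 m) or (z of slat4 in the frame of deck between 0.047 and 0.057 m and angle between the x axis of slat4 and the y axis of deck, either way round below 0.2 rad and y of slat4 in the frame of deck between -0.02 and 0.02 m)) and horizontal distance between slat4 and deck between 0.03 and 0.053 m and contact force between the fingers and slat4 below 0.5 N and ((z of slat5 in the frame of deck between 0.015 and 0.025 m and angle between the x axis of slat5 and the y axis of deck, either way round below 0.2 rad and y of slat5 in the frame of deck between -0.02 and 0.02 m) or (z of slat5 in the frame of deck between 0.031 and 0.041 m and angle between the x axis of slat5 and the x axis of deck, either way round below 0.2 rad and x of slat5 in the frame of deck between -0.02 and 0.02 m) or (z of slat5 in the frame of deck between 0.047 and 0.057 m and angle between the x axis of slat5 and the y axis of deck, either way round below 0.2 rad and y of slat5 in the frame of deck between -0.02 and 0.02 m)) and horizontal distance between slat5 and deck between 0.03 and 0.053 m and contact force between the fingers and slat5 below 0.5 N and ((z of slat6 in the frame of deck between 0.015 and 0.025 m and angle between the x axis of slat6 and the y axis of deck, either way round below 0.2 rad and y of slat6 in the frame of deck between -0.02 and 0.02 m) or (z of slat6 in the frame of deck between 0.031 and 0.041 m and angle between the x axis of slat6 and the x axis of deck, either way round below 0.2 rad and x of slat6 in the frame of deck between -0.02 and 0.02 m) or (z of slat6 in the frame of deck between 0.047 and 0.057 m and angle between the x axis of slat6 and the y axis of deck, either way round below 0.2 rad and y of slat6 in the frame of deck between -0.02 and 0.02 m)) and horizontal distance between slat6 and deck between 0.03 and 0.053 m and contact force between the fingers and slat6 below 0.5 N); the robot touches nothing.
It fails at once if a bystander (tape, screwdriver, spanner, can, jar or cup) is shifted by more than 40 mm (distance of any of tape, driver, spanner, varnish, jar, cup from where it was at the start of the episode above 0.04 m).
Of slat1, slat2, slat3, slat4, slat5, slat6 only 4 to 6 are there at a start; the rules pass over those that are not, and their reading is None.
At some moment in a run one of slat1, slat2, slat3, slat4, slat5, slat6 may be knocked a few centimetres aside while the robot is not near it.
Once in a run the grip may slacken for a moment while it holds something.
It also fails if it takes over 210 s, if anything falls off the work surface, if the arm or the gripper's body presses on something with over 40 N, if the wrist force passes 120 N, or if a joint passes its speed limit or range.

## Working session

There is one attempt and no reset: what is moved stays moved. The work goes in short steps, Python scripts to look and compute and a shell command to move; the robot and the scene stay as the last step left them, time stands still between calls to the robot, and variables do not carry over. Pictures are saved under pics/ and viewed, at most 14 in all, crops included, and the job is handed in when it is done.

```bash
ls; mkdir -p pics
python3 - <<'E'
from bench import bot
import cv2
for n in("top","side"):
    p,d=bot.grab_frame(n); cv2.imwrite(f"pics/{n}0.png",p); c=bot.calibration(n); print(n,c)
s=bot.get_state(); print(s)
E
```

```text
bench.py
inch.py
pics
top {'vfov': 54.48585736726356, 'cx': 316.7093779915215, 'cy': 241.05496482761498, 'R': array([[-0.00861588, -0.99992842,  0.00830162],
       [-0.99432101,  0.00768633, -0.10614451],
       [ 0.10607311, -0.009169  , -0.99431606]]), 't': array([-0.00975612,  0.58649063,  1.05384932])}
side {'vfov': 55.4858543871685, 'cx': 313.50259642246334, 'cy': 236.00873452064852, 'R': array([[ 0.80090397, -0.598771  , -0.00511176],
       [-0.42846541, -0.56710142, -0.70342972],
       [ 0.41829443,  0.56556987, -0.71074644]]), 't': array([-0.47753666,  0.31605258,  0.9701904 ])}
{'time_s': 0.1, 'joint_pos': array([-75.42947676,  24.44645765,   4.23035437,  92.0471941 ,
        -1.95410067,  63.64264209,  -3.84326911]), 'qd': array([ 0.1031679 , -0.09257553,  0.04123492, -0.01221064, -0.02453209,
        0.00519854,  0.08578735]), 'joint_efforts': array([ 8.26613337e-03, -9.37478971e+01,  3.67621310e+00, -4.55042338e+01,
       -4.87913028e-02,  1.71711860e-02,  6.38947267e-05]), 'tool_pos': array([0.26508205, 0.62035705, 0.20485114]), 'tool_rot': array([-1.79935927e+02,  3.76897764e-03,  1.56864126e+02]), 'force': array([ 0.29570181, -0.52014476,  0.55820318]), 'moment': array([ 0.01350713, -0.03932779, -0.01909036]), 'grasp_force': 0.0, 'gripper_width': 0.09413338245586514}
```
View pics/top0.png

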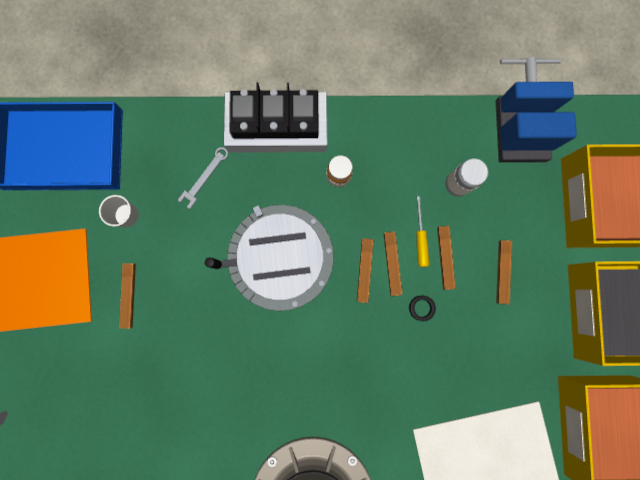

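View pics/side0.png

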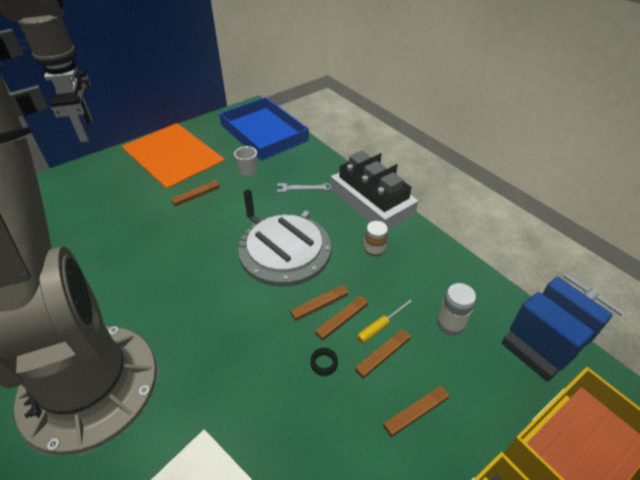

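The top view shows five slats at about (127,296), (365,271), (393,264), (446,258) and (504,272). The deck is at (280,257), the lever grip at (212,263) and the stop block at (257,212). In the side view the same five slats lie flat and clear of each other.

Create h.py:
```python
import numpy as np, cv2
from bench import bot
def grab(n):
    c=bot.calibration(n); p,d=bot.grab_frame(n); return p,d,c
def cloud(d,c):
    f=240/np.tan(np.radians(c["vfov"]/2)); v,u=np.mgrid[:480,:640]
    P=np.dstack([(u-c["cx"])/f*d,(v-c["cy"])/f*d,d]); return (P-c["t"])@c["R"]
def brown(p):
    h=cv2.cvtColor(p,cv2.COLOR_BGR2HSV); return cv2.inRange(h,(5,90,50),(18,255,230))
def slats(n,zmin=0.008,img=None):
    p,d,c=img or grab(n); W=cloud(d,c); m=brown(p); m[d==0]=0
    m[(W[...,2]<zmin)|(W[...,2]>.15)]=0
    m=cv2.morphologyEx(m,cv2.MORPH_OPEN,np.ones((3,3)))
    k,l,st,ce=cv2.connectedComponentsWithStats(m); out=[]
    for i in range(1,k):
        if st[i,4]<120: continue
        P=W[l==i]; zt=np.median(P[:,2]); P=P[abs(P[:,2]-zt)<.006]
        (x,y),(a,b),t=cv2.minAreaRect((P[:,:2]*1000).astype(np.float32))
        if a<b: a,b,t=b,a,t+90
        if a<100 or a>200 or b>60: continue
        out.append((x/1000,y/1000,zt,(t+90)%180-90,a,b)); 
    return out
```

Run:
```python
from h import *
for n in("top","side"):
    im=grab(n); p,d,c=im; W=cloud(d,c); print(n)
    for s in slats(n,img=im): print(np.round(s,3))
    z=W[...,2]; x=W[...,0]; y=W[...,1]
    near=(np.hypot(x-.5,y-.08)<.22)&(d>0)
    for nm,lo,hi in(("grip",.105,.135),("disc",.037,.046),("base",.018,.026),("rail",.05,.058)):
        q=near&(z>lo)&(z<hi); P=W[q]
        if len(P)<4: print(nm,len(P)); continue
        (cx,cy),r=cv2.minEnclosingCircle((P[:,:2]*1000).astype(np.float32))
        print(nm,len(P),np.round(P.mean(0),4),"circ",cx,cy,r)
        if nm=="rail": print(cv2.minAreaRect((P[:,:2]*1000).astype(np.float32)))
    if n=="top":
        for v,u in((212,257),(210,258),(263,210),(263,232)): print(u,v,np.round(W[v,u],4))
```

```text
top
[ 5.48000e-01 -3.20000e-01  1.50000e-02  3.51100e+00  1.47758e+02
  2.71130e+01]
[ 5.34000e-01 -1.93000e-01  1.50000e-02  5.03200e+00  1.48323e+02
  2.62220e+01]
[ 5.19000e-01 -1.27000e-01  1.50000e-02 -5.83000e+00  1.48692e+02
  2.57390e+01]
[ 5.12000e-01 -4.57000e-01  1.40000e-02 -5.26000e+00  1.48413e+02
  2.81290e+01]
[ 4.65000e-01  4.30000e-01  1.50000e-02 -8.28000e-01  1.46024e+02
  2.67680e+01]
grip 93 [0.5329 0.2142 0.1194] circ 533.0001220703125 215.47897338867188 11.131481170654297
disc 5082 [0.551  0.0732 0.041 ] circ 550.66552734375 94.72022247314453 122.04436492919922
base 2610 [0.5439 0.0655 0.0212] circ 525.2996215820312 26.94571876525879 174.90782165527344
rail 665 [0.5498 0.0739 0.0533] circ 546.2802734375 107.90850830078125 109.15750122070312
((545.6770629882812, 111.584716796875), (94.20873260498047, 209.74546813964844), 6.850412368774414)
257 212 [0.6546 0.1238 0.0386]
258 210 [ 0.4713 -0.0046  1.1102]
210 263 [0.5316 0.2123 0.1233]
232 263 [0.5366 0.181  0.0359]
side
[ 4.62000e-01  4.27000e-01  1.50000e-02 -5.79000e-01  1.47814e+02
  3.17590e+01]
[ 5.16000e-01 -1.30000e-01  1.60000e-02 -5.75800e+00  1.48309e+02
  2.88040e+01]
[ 5.33000e-01 -1.96000e-01  1.60000e-02  4.74500e+00  1.50716e+02
  2.72950e+01]
[ 5.46000e-01 -3.24000e-01  1.60000e-02  3.34400e+00  1.48661e+02
  2.61640e+01]
[ 5.10000e-01 -4.60000e-01  1.60000e-02 -4.98900e+00  1.49969e+02
  2.63520e+01]
grip 66 [0.531  0.2087 0.1172] circ 532.3383178710938 210.00318908691406 11.906847953796387
disc 2778 [0.5465 0.0645 0.042 ] circ 550.006591796875 90.68939208984375 123.45458984375
base 1514 [0.5231 0.0242 0.0218] circ 511.53564453125 35.41391372680664 178.04034423828125
rail 456 [0.5476 0.0709 0.0537] circ 541.7928466796875 104.39354705810547 112.35164642333984
((545.32373046875, 109.2686996459961), (98.33438873291016, 215.38229370117188), 6.462545871734619)
```

Run:
```python
from h import *
p,d,c=grab("top"); q=p[195:320,195:345]; cv2.imwrite("pics/crop1.png",cv2.resize(q,None,fx=4.8,fy=4.8,interpolation=cv2.INTER_CUBIC))
W=cloud(d,c)
# disc edge fit & stop
z=W[...,2]; near=(np.hypot(W[...,0]-.55,W[...,1]-.073)<.095)
P=W[near&(abs(z-.042)<.006)]; print(np.median(P[:,2]))
S=W[195:225,240:275].reshape(-1,3); S=S[(S[:,2]>.03)&(S[:,2]<.05)&(np.hypot(S[:,0]-.55,S[:,1]-.073)>.104)]; print(len(S),S.mean(0),S.max(0),S.min(0))
# rails: dark pixels at z~.054
g=cv2.cvtColor(p,cv2.COLOR_BGR2GRAY); m=((near)&(z>.047)&(z<.06)&(g<110)).astype(np.uint8)
k,l,st,ce=cv2.connectedComponentsWithStats(m)
for i in range(1,k):
    if st[i,4]>60: print(st[i,4],np.round(W[l==i].mean(0),4),cv2.minAreaRect((W[l==i][:,:2]*1000).astype(np.float32)))
w=bot.calibration("wrist"); T=bot.get_state(); print(w, "cam centre",-w["R"].T@w["t"])
```

```text
0.04102416518870629
74 [0.65562802 0.12293945 0.04027198] [0.66889607 0.13279536 0.04513573] [0.64270689 0.11178443 0.03085447]
313 [0.5905 0.0757 0.0529] ((590.3814086914062, 75.95370483398438), (13.693927764892578, 127.7554702758789), 6.8502631187438965)
303 [0.5114 0.0665 0.053 ] ((511.396240234375, 66.50347137451172), (12.175966262817383, 127.51991271972656), 6.89028263092041)
{'vfov': 67.22747473046888, 'cx': 318.18692781635593, 'cy': 242.1187470158964, 'R': array([[ 0.39330078,  0.91940889, -0.00133771],
       [ 0.89192359, -0.38118933,  0.24324267],
       [ 0.22312955, -0.09686067, -0.96996454]]), 't': array([-0.6749726 , -0.02410141,  0.39008853])} cam centre [0.19992359 0.64917285 0.38333162]
```

View pics/crop1.png

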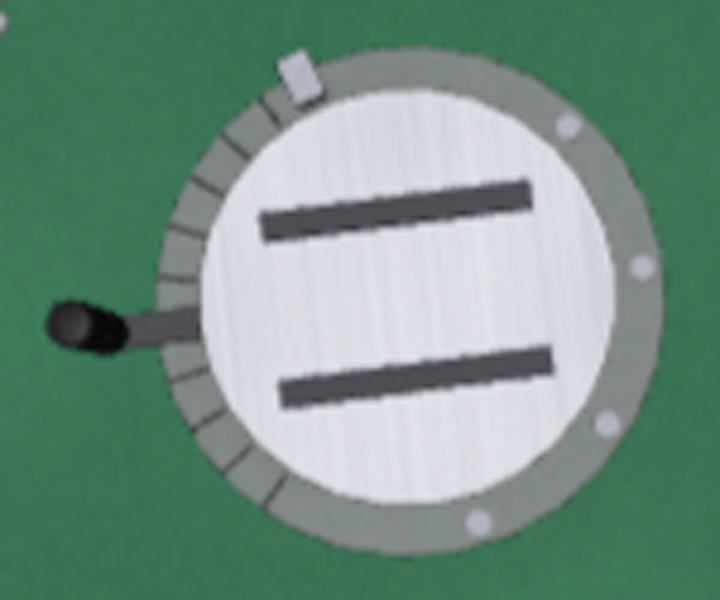

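The crop shows the stop block at (300,77). Counter-clockwise from it come five lines at (270,110), (235,145), (205,185), (185,232) and (178,280), then the lever at (165,328), then four more. That makes ten lines, 0 to 9, so the lever is at click 5. The deck's x axis is at a world angle of 96.85°, so click 3 is at 72.85° and click 8 at 132.85°.

```bash
cat > go.py <<'E'
import sys
from h import *
from scipy.spatial.transform import Rotation as Ro
# go.py x y z yaw : total shift in tool axes now, and rotation vector left to do
s=bot.get_state(); x,y,z,yaw=map(float,sys.argv[1:5])
R=Ro.from_euler("xyz",s["tool_rot"],degrees=True)
yaw+=180*round((s["tool_rot"][2]-yaw)/180)
G=Ro.from_euler("xyz",[180,0,yaw],degrees=True)
D=np.array([x,y,z])-s["tool_pos"]
print("before turn",np.round(R.inv().apply(D),4),"after turn",np.round(G.inv().apply(D),4),"rot",np.round((R.inv()*G).as_rotvec(degrees=True),1),
 "rows",np.ceil(np.linalg.norm(D)/.0625),"j",np.round(s["joint_pos"],0),"w",round(s["gripper_width"],4),"t",s["time_s"])
E
python3 go.py 0.532 0.2135 0.20 97; python3 inch.py '0 0 0 0 0 10;0 0 0 0 0 10;0 0 0 0 0 10;0 0 0 0 0 10;0 0 0 0 0 10;0 0 0 0 0 10;0 0 0 0 0 0' 0.06 20;python3 go.py 0.532 0.2135 0.20 97
```

```text
before turn [-0.4053 -0.2694  0.0053] after turn [-0.4365  0.2152  0.0052] rot [-0.   0.  59.9] rows 8.0 j [-75.  24.   4.  92.  -2.  64.  -4.] w 0.094 t 0.25
time_s: 1.12
tool_pos: [0.265, 0.6207, 0.2053]
tool_rot: [180.0, 0.0, 96.9]
force: [-0.1, -0.0, 0.5]
gripper_width: 0.0601
grasp_force: 0.0
before turn [-0.4364  0.216   0.0055] after turn [-0.4367  0.2154  0.0053] rot [ 0.   0.  -0.1] rows 8.0 j [-84.  25.  17.  93.  -8.  64. -59.] w 0.0601 t 1.125
```

```bash
python3 inch.py '-.055 .027 0 0 0 0;-.055 .027 0 0 0 0;-.055 .027 0 0 0 0;-.055 .027 0 0 0 0;-.055 .027 0 0 0 0;-.055 .027 0 0 0 0;-.055 .027 0 0 0 0;-.051 .027 0 0 0 0;0 0 0 0 0 0;0 0 0 0 0 0' 0.06 20; python3 go.py 0.532 0.2135 0.085 97
python3 - <<'E'
from h import *
p,d,c=grab("wrist"); cv2.imwrite("pics/w1.png",p); W=cloud(d,c); z=W[...,2]
m=(z>.112)&(z<.13)&(np.hypot(W[...,0]-.53,W[...,1]-.21)<.03); P=W[m]; print(len(P),P.mean(0) if len(P) else 0)
if len(P): print(cv2.minEnclosingCircle((P[:,:2]*1000).astype(np.float32)))
E
```

```text
time_s: 2.38
tool_pos: [0.5316, 0.2138, 0.2054]
tool_rot: [-180.0, -0.0, 97.0]
force: [-0.4, 0.4, -0.5]
gripper_width: 0.06
grasp_force: 0.0
before turn [-0.0004  0.0004  0.1204] after turn [-0.0004  0.0004  0.1204] rot [-0. -0.  0.] rows 2.0 j [-51.  16.  28. 107.  -8.  59. -13.] w 0.06 t 2.375
644 [0.53406032 0.2167622  0.12029439]
((534.2759399414062, 215.5917205810547), 10.83913516998291)
```

View pics/w1.png

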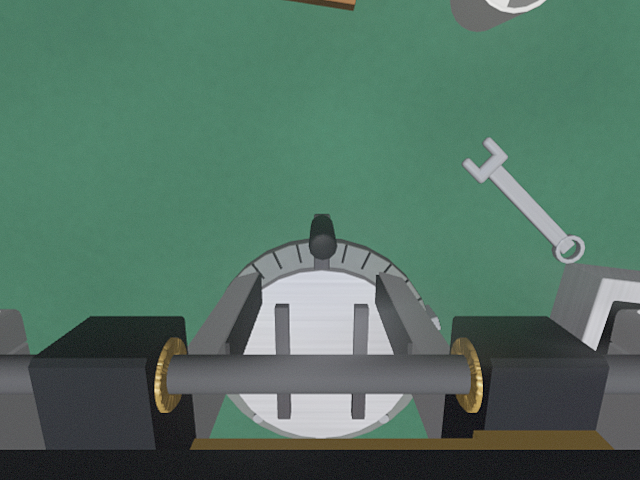

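The wrist view shows the grip at (322,240) between the open fingers. It measures (0.534, 0.2155) with its top at 0.120, which agrees with the top view. I'll lower, take it, and lead it back 24° along the arc.

```bash
python3 inch.py '.001 -.002 .04 0 0 0;0 0 .04 0 0 0;0 0 .04 0 0 0;0 0 0 0 0 0;0 0 0 0 0 0' 0.06 15 && python3 inch.py '0 0 0 0 0 0;0 0 0 0 0 0;0 0 0 0 0 0;0 0 0 0 0 0' 0.0 15; python3 go.py .5337 .215 .085 97
```

```text
time_s: 3.05
tool_pos: [0.53, 0.2153, 0.0868]
tool_rot: [179.9, -0.0, 97.0]
force: [0.7, 0.4, 0.3]
gripper_width: 0.0603
grasp_force: 0.0
time_s: 3.55
tool_pos: [0.5307, 0.2148, 0.086]
tool_rot: [179.9, -0.0, 96.9]
force: [4.9, 2.5, -1.5]
gripper_width: 0.0235
grasp_force: 2.5
before turn [-0.0001  0.003   0.001 ] after turn [-0.0001  0.003   0.001 ] rot [ 0.1 -0.  -0.1] rows 1.0 j [-48.  24.  25. 113. -14.  46.  -9.] w 0.0235 t 3.55
```

```bash
python3 inch.py '-.0004 .0101 0 0 0 4;-.0004 .0101 0 0 0 4;-.0004 .0101 0 0 0 4;-.0004 .0101 0 0 0 4;-.0004 .0101 0 0 0 4;-.0004 .0101 0 0 0 4;0 0 0 0 0 0;0 0 0 0 0 0;0 0 0 0 0 0'; python3 go.py .5937 .2096 .085 72.85
```

```text
time_s: 4.68
tool_pos: [0.5908, 0.211, 0.086]
tool_rot: [179.9, -0.2, 72.9]
force: [6.2, 10.4, -3.0]
gripper_width: 0.0217
grasp_force: 15.0
before turn [-0.0005  0.0032  0.001 ] after turn [-0.0005  0.0032  0.001 ] rot [ 0.1 -0.2  0.1] rows 1.0 j [-48.  30.  30. 106. -20.  49. -25.] w 0.0217 t 4.675
```

```bash
python3 inch.py '0 .003 0 0 0 0;0 0 0 0 0 0;0 0 0 0 0 0' && python3 inch.py '0 0 0 0 0 0;0 0 0 0 0 0;0 0 0 0 0 0;0 0 0 0 0 0' 0.06 && python3 inch.py '0 0 -.04 0 0 0;0 0 -.04 0 0 0;0 0 -.04 0 0 0;0 0 0 0 0 0;0 0 0 0 0 0;0 0 0 0 0 0'
python3 - <<'E'
from h import *
p,d,c=grab("top");cv2.imwrite("pics/top2.png",p[150:370,60:420])
W=cloud(d,c); near=(np.hypot(W[...,0]-.55,W[...,1]-.073)<.095);z=W[...,2]
g=cv2.cvtColor(p,cv2.COLOR_BGR2GRAY); m=((near)&(z>.047)&(z<.06)&(g<110)).astype(np.uint8)
k,l,st,ce=cv2.connectedComponentsWithStats(m)
for i in range(1,k):
    if st[i,4]>60: print(st[i,4],np.round(W[l==i].mean(0),4),cv2.minAreaRect((W[l==i][:,:2]*1000).astype(np.float32)))
E
```

```text
time_s: 5.05
tool_pos: [0.594, 0.2098, 0.086]
tool_rot: [179.9, -0.2, 72.9]
force: [9.2, 9.2, -3.5]
gripper_width: 0.0218
grasp_force: 15.0
time_s: 5.55
tool_pos: [0.5924, 0.2077, 0.0854]
tool_rot: [-180.0, 0.0, 72.9]
force: [0.4, -0.1, 0.7]
gripper_width: 0.0575
grasp_force: 0.0
time_s: 6.3
tool_pos: [0.5919, 0.2077, 0.2043]
tool_rot: [-179.9, 0.1, 72.9]
force: [-0.0, -0.6, 1.0]
gripper_width: 0.0599
grasp_force: 0.0
310 [0.5893 0.0596 0.053 ] ((589.294677734375, 59.353919982910156), (128.25010681152344, 12.727883338928223), 72.8703384399414)
294 [0.5132 0.0827 0.0531] ((513.1222534179688, 82.47537994384766), (127.1678466796875, 11.682888984680176), 72.88963317871094)
```

The stand is at click 3: both rails measure 72.87° and the deck centre is (0.5513, 0.0711), matching the grip contact. Next is the left slat.

```bash
python3 inch.py '0 0 0 0 0 -10.5;0 0 0 0 0 -10.5;0 0 0 0 0 -10.5;0 0 0 0 0 -10.5;0 0 0 0 0 -10.5;0 0 0 0 0 -10.5;0 0 0 0 0 -10.5;0 0 0 0 0 -10.5;0 0 0 0 0 -10.5;0 0 0 0 0 -10.5;0 0 0 0 0 -1.3;0 0 0 0 0 0' 0.055 25
python3 -c "
from h import *
for s in slats('top'): print(np.round(s,3))"; python3 go.py .465 .43 .1 179.2
```

```text
time_s: 7.85
tool_pos: [0.5924, 0.2076, 0.205]
tool_rot: [-180.0, -0.0, 178.9]
force: [-0.7, 0.5, -0.6]
gripper_width: 0.0547
grasp_force: 0.0
[ 5.48000e-01 -3.20000e-01  1.50000e-02  3.16900e+00  1.47649e+02
  2.66490e+01]
[ 5.34000e-01 -1.93000e-01  1.50000e-02  5.20000e+00  1.47681e+02
  2.63820e+01]
[ 5.19000e-01 -1.27000e-01  1.50000e-02 -5.68500e+00  1.48851e+02
  2.56160e+01]
[ 5.12000e-01 -4.56000e-01  1.50000e-02 -4.93400e+00  1.46963e+02
  2.85980e+01]
before turn [0.1313 0.22   0.1051] after turn [0.1305 0.2205 0.1051] rot [-0.  -0.  -0.2] rows 5.0 j [-35.  20.  12.  99.  -5.  61.  68.] w 0.0549 t 7.9
```

```bash
python3 inch.py '.026 .044 0 0 0 0;.026 .044 0 0 0 0;.026 .044 0 0 0 0;.026 .044 0 0 0 0;.026 .044 0 0 0 0;0 0 0 0 0 0;0 0 0 0 0 0'
python3 -c "
from h import *
for n in('top','wrist'):
  for s in slats(n): print(n,np.round(s,3))"; python3 go.py .465 .43 .1 179.2
```

```text
time_s: 8.78
tool_pos: [0.4659, 0.4292, 0.2053]
tool_rot: [-180.0, 0.0, 179.1]
force: [-0.0, -0.6, 0.4]
gripper_width: 0.0553
grasp_force: 0.0
top [ 5.4800e-01 -3.2000e-01  1.5000e-02  3.3020e+00  1.4754e+02  2.6635e+01]
top [ 5.3400e-01 -1.9300e-01  1.5000e-02  5.0600e+00  1.4809e+02  2.6762e+01]
top [ 5.19000e-01 -1.27000e-01  1.50000e-02 -6.09700e+00  1.48069e+02
  2.57510e+01]
top [ 5.12000e-01 -4.57000e-01  1.40000e-02 -5.56600e+00  1.48343e+02
  2.78130e+01]
top [ 4.6500e-01  4.3000e-01  1.5000e-02 -1.3600e+00  1.4603e+02  2.7573e+01]
wrist [ 4.64000e-01  4.31000e-01  1.50000e-02 -1.32000e+00  1.48817e+02
  2.50100e+01]
before turn [0.0016 0.0016 0.1055] after turn [0.0016 0.0015 0.1055] rot [-0.   0.  -0.2] rows 2.0 j [-54.  21.   7.  98.  -3.  62.  43.] w 0.055 t 8.875
```

```bash
python3 inch.py '.001 .001 .055 0 0 0;0 0 .055 0 0 0;0 0 .055 0 0 0;0 0 .025 0 0 0;0 0 .011 0 0 0;0 0 0 0 0 0;0 0 0 0 0 0' && python3 inch.py '0 0 0 0 0 0;0 0 0 0 0 0;0 0 0 0 0 0;0 0 0 0 0 0;0 0 0 0 0 0' 0.0 30
```

```text
time_s: 9.75
tool_pos: [0.4656, 0.4311, 0.0059]
tool_rot: [179.9, 0.1, 179.1]
force: [0.2, -0.2, -0.2]
gripper_width: 0.055
grasp_force: 0.0
time_s: 10.38
tool_pos: [0.4648, 0.4308, 0.0047]
tool_rot: [180.0, 0.0, 179.2]
force: [-1.4, -1.7, 5.7]
gripper_width: 0.0254
grasp_force: 30.0
```

```bash
python3 inch.py '0 0 -.03 0 0 0;0 0 -.06 0 0 0;0 0 -.06 0 0 0;0 0 0 0 0 5.5;0 0 0 0 0 10.5;0 0 0 0 0 0';  python3 go.py .5631 .1094 .15 162.87
```

```text
time_s: 11.12
tool_pos: [0.4645, 0.4307, 0.1543]
tool_rot: [-180.0, 0.0, 163.2]
force: [-0.6, -0.1, -1.1]
gripper_width: 0.0257
grasp_force: 30.0
before turn [-0.1872 -0.2791  0.0044] after turn [-0.1888 -0.278   0.0043] rot [-0.   0.   0.3] rows 6.0 j [-56.  23.  10. 101.  -5.  56.  29.] w 0.0257 t 11.125
```

```bash
python3 inch.py '-.031 -.0465 0 0 0 0;-.031 -.0465 0 0 0 0;-.031 -.0465 0 0 0 0;-.031 -.0465 0 0 0 0;-.031 -.0465 0 0 0 0;-.032 -.0465 0 0 0 0;0 0 0 0 0 0;0 0 0 0 0 0'; python3 go.py .5631 .1094 .0595 162.87
```

```text
time_s: 12.12
tool_pos: [0.5627, 0.1099, 0.1542]
tool_rot: [-180.0, -0.0, 163.3]
force: [0.4, 0.4, -1.2]
gripper_width: 0.0258
grasp_force: 30.0
before turn [-0.0006 -0.0004  0.0947] after turn [-0.0006 -0.0004  0.0947] rot [-0.  -0.   0.5] rows 2.0 j [-31.  18.  16. 109.  -6.  54.  62.] w 0.0258 t 12.125
```

```bash
python3 inch.py '0 0 .04 0 0 0;0 0 .035 0 0 0;0 0 .012 0 0 0;0 0 .008 0 0 0;0 0 0 0 0 0;0 0 0 0 0 0;0 0 0 0 0 0'
```

```text
time_s: 13.0
tool_pos: [0.5633, 0.1096, 0.0602]
tool_rot: [180.0, 0.1, 163.2]
force: [0.6, 0.1, -1.5]
gripper_width: 0.0258
grasp_force: 30.0
```

```bash
python3 inch.py '0 0 .0015 0 0 0;0 0 0 0 0 0;0 0 0 0 0 0' && python3 inch.py '0 0 0 0 0 0;0 0 0 0 0 0;0 0 0 0 0 0' 0.05 && python3 inch.py '0 0 -.03 0 0 0;0 0 -.06 0 0 0;0 0 -.05 0 0 -10.5;0 0 0 0 0 0;0 0 0 0 0 0'
python3 -c "
from h import *
for s in slats('top'): print(np.round(s,3))";  python3 go.py .519 -.127 .2 174.2
```

```text
time_s: 13.38
tool_pos: [0.5633, 0.1095, 0.0585]
tool_rot: [180.0, 0.0, 163.2]
force: [-0.4, 0.1, 4.3]
gripper_width: 0.026
grasp_force: 3.0
time_s: 13.75
tool_pos: [0.5628, 0.1095, 0.0579]
tool_rot: [-180.0, -0.0, 163.2]
force: [-0.9, 0.2, 0.6]
gripper_width: 0.0493
grasp_force: 0.0
time_s: 14.38
tool_pos: [0.5625, 0.1095, 0.1974]
tool_rot: [180.0, -0.0, 173.6]
force: [-0.4, -0.2, -0.6]
gripper_width: 0.0501
grasp_force: 0.0
[ 5.48000e-01 -3.20000e-01  1.50000e-02  3.69900e+00  1.47544e+02
  2.74140e+01]
[ 5.34000e-01 -1.93000e-01  1.50000e-02  4.55900e+00  1.48845e+02
  2.63790e+01]
[ 5.19000e-01 -1.27000e-01  1.50000e-02 -5.96800e+00  1.48226e+02
  2.56960e+01]
[ 5.12000e-01 -4.56000e-01  1.40000e-02 -5.00800e+00  1.47816e+02
  2.79390e+01]
before turn [ 0.0166 -0.2397 -0.003 ] after turn [ 0.0191 -0.2395 -0.0032] rot [-0.  -0.1 -0.6] rows 4.0 j [-30.  16.  15. 107.  -5.  59.  71.] w 0.0498 t 14.425
```

```bash
python3 inch.py '.004 -.06 0 0 0 0;.004 -.06 0 0 0 0;.004 -.06 0 0 0 0;.0046 -.0597 0 0 0 0;0 0 0 0 0 -.6;0 0 0 0 0 0' 0.05 30;  python3 go.py .519 -.127 .0045 174.2
python3 -c "
from h import *
for s in slats('wrist')+slats('top'): print(np.round(s,3))"
```

```text
time_s: 15.18
tool_pos: [0.5195, -0.1265, 0.1969]
tool_rot: [-180.0, -0.1, 174.2]
force: [-0.7, 0.3, 0.5]
gripper_width: 0.0501
grasp_force: 0.0
before turn [ 1.000e-04 -5.000e-04  1.924e-01] after turn [ 0.0005 -0.0005  0.1924] rot [-0.  -0.1  0. ] rows 4.0 j [-13.  12.  22. 112.  -5.  57.  97.] w 0.0501 t 15.175
[ 5.19000e-01 -1.27000e-01  1.50000e-02 -5.82000e+00  1.49035e+02
  2.55440e+01]
[ 5.34000e-01 -1.93000e-01  1.50000e-02  4.84500e+00  1.49031e+02
  2.61940e+01]
[ 5.63000e-01  1.10000e-01  6.90000e-02 -1.70200e+01  1.49459e+02
  2.81140e+01]
[ 5.13000e-01 -4.56000e-01  1.50000e-02 -5.63500e+00  1.45869e+02
  2.73180e+01]
[ 5.39000e-01 -3.21000e-01  1.50000e-02  3.48100e+00  1.32248e+02
  2.66890e+01]
[ 5.63000e-01  1.10000e-01  6.90000e-02 -1.69390e+01  1.46876e+02
  2.64790e+01]
[ 5.12000e-01 -4.57000e-01  1.40000e-02 -5.43500e+00  1.48297e+02
  2.77820e+01]
```

```bash
python3 inch.py '0 0 .055 0 0 0;0 0 .055 0 0 0;0 0 .05 0 0 0;0 0 .022 0 0 0;0 0 .0102 0 0 0;0 0 0 0 0 0;0 0 0 0 0 0' && python3 inch.py '0 0 0 0 0 0;0 0 0 0 0 0;0 0 0 0 0 0;0 0 0 0 0 0' 0.0 30 && python3 inch.py '0 0 -.03 0 0 0;0 0 -.06 0 0 0;0 0 -.06 0 0 0;0 0 0 0 0 10.5;0 0 0 0 0 .6;0 0 0 0 0 0'; python3 go.py .5395 .0329 .15 162.87
```

```text
time_s: 16.15
tool_pos: [0.5207, -0.1267, 0.0067]
tool_rot: [180.0, 0.1, 174.3]
force: [-0.0, -0.7, -0.7]
gripper_width: 0.0499
grasp_force: 0.0
time_s: 16.65
tool_pos: [0.5201, -0.127, 0.0061]
tool_rot: [180.0, 0.0, 174.3]
force: [-1.5, 0.4, 6.6]
gripper_width: 0.0257
grasp_force: 30.0
time_s: 17.4
tool_pos: [0.5194, -0.1268, 0.155]
tool_rot: [-180.0, -0.1, 163.4]
force: [1.1, 0.3, -0.5]
gripper_width: 0.0261
grasp_force: 30.0
before turn [0.0264 0.1587 0.005 ] after turn [0.0278 0.1585 0.005 ] rot [-0.  -0.1  0.5] rows 3.0 j [-14.  15.  25. 114.  -8.  52.  88.] w 0.0261 t 17.4
```

```bash
python3 inch.py '.009 .053 0 0 0 0;.009 .053 0 0 0 0;.009 .053 0 0 0 0;0 0 0 0 0 .5;0 0 0 0 0 0;0 0 .04 0 0 0;0 0 .03 0 0 0;0 0 .015 0 0 0;0 0 .008 0 0 0;0 0 0 0 0 0;0 0 0 0 0 0'; python3 go.py .5395 .0329 .060 162.87
```

```text
time_s: 18.77
tool_pos: [0.5407, 0.0331, 0.0636]
tool_rot: [180.0, 0.1, 162.7]
force: [0.3, -0.1, -0.7]
gripper_width: 0.0258
grasp_force: 30.0
before turn [ 0.0011 -0.0005  0.0036] after turn [ 0.0011 -0.0005  0.0036] rot [ 0.   0.1 -0.2] rows 1.0 j [-26.  23.  19. 117. -11.  41.  73.] w 0.0258 t 18.775
```

```bash
python3 inch.py '.001 0 .0035 0 0 0;0 0 .0005 0 0 0;0 0 0 0 0 0;0 0 0 0 0 0' && python3 inch.py '0 0 0 0 0 0;0 0 0 0 0 0;0 0 0 0 0 0' 0.05 && python3 inch.py '0 0 -.03 0 0 0;0 0 -.06 0 0 0;0 0 -.05 0 0 -10.5;0 0 0 0 0 -10.5;0 0 0 0 0 0;0 0 0 0 0 0'
python3 -c "
from h import *
for s in slats('top'): print(np.round(s,3))";  python3 go.py .534 -.193 .2 -175.1
```

```text
time_s: 19.27
tool_pos: [0.5399, 0.0335, 0.06]
tool_rot: [179.9, 0.1, 162.7]
force: [-3.9, -0.3, 18.2]
gripper_width: 0.0252
grasp_force: 30.0
time_s: 19.65
tool_pos: [0.5391, 0.0334, 0.0587]
tool_rot: [-180.0, -0.0, 162.7]
force: [0.3, 0.4, 0.2]
gripper_width: 0.0488
grasp_force: 0.0
time_s: 20.4
tool_pos: [0.5388, 0.0332, 0.1981]
tool_rot: [-180.0, -0.1, -176.6]
force: [-0.3, 0.2, 0.3]
gripper_width: 0.05
grasp_force: 0.0
[ 5.4800e-01 -3.2000e-01  1.5000e-02  3.1580e+00  1.4726e+02  2.7665e+01]
[ 5.34000e-01 -1.93000e-01  1.50000e-02  5.00100e+00  1.48529e+02
  2.60880e+01]
[ 5.12000e-01 -4.56000e-01  1.40000e-02 -5.27100e+00  1.47003e+02
  2.84990e+01]
before turn [ 0.0183 -0.2256 -0.0019] after turn [ 0.0241 -0.225  -0.002 ] rot [-0.  -0.1 -1.5] rows 4.0 j [-26.  12.  18. 111.  -5.  58.  88.] w 0.0502 t 20.45
```

```bash
python3 inch.py '.0045 -.0564 0 0 0 0;.0045 -.0564 0 0 0 0;.0045 -.0564 0 0 0 0;.0045 -.0564 0 0 0 0;0 0 0 0 0 -1.5;0 0 0 0 0 0' 0.05 30;  python3 go.py .534 -.193 .0045 -175
python3 -c "
from h import *
for s in slats('wrist')+slats('top'): print(np.round(s,3))"
```

```text
time_s: 21.2
tool_pos: [0.5354, -0.1925, 0.1981]
tool_rot: [180.0, -0.1, -174.9]
force: [0.7, -0.1, 0.2]
gripper_width: 0.0503
grasp_force: 0.0
before turn [ 0.0012 -0.0004  0.1936] after turn [ 0.0014 -0.0004  0.1936] rot [ 0.  -0.1  0.1] rows 4.0 j [ -8.  16.  25. 107.  -8.  59. 116.] w 0.0503 t 21.2
[ 5.12000e-01 -4.57000e-01  1.50000e-02 -5.38300e+00  1.49212e+02
  2.76450e+01]
[ 5.35000e-01 -1.93000e-01  1.50000e-02  5.01100e+00  1.49275e+02
  2.53450e+01]
[ 5.48000e-01 -3.20000e-01  1.50000e-02  3.39200e+00  1.49809e+02
  2.67120e+01]
[ 5.6300e-01  1.1000e-01  6.9000e-02 -1.6976e+01  1.4731e+02  2.6132e+01]
[ 5.39000e-01  3.40000e-02  6.90000e-02 -1.72360e+01  1.47156e+02
  2.55220e+01]
```

```bash
python3 inch.py '0 0 .055 0 0 0;0 0 .055 0 0 0;0 0 .05 0 0 0;0 0 .022 0 0 0;0 0 .0115 0 0 0;0 0 0 0 0 0;0 0 0 0 0 0' && python3 inch.py '0 0 0 0 0 0;0 0 0 0 0 0;0 0 0 0 0 0;0 0 0 0 0 0' 0.0 30 && python3 inch.py '0 0 -.03 0 0 0;0 0 -.06 0 0 0;0 0 -.06 0 0 0;0 0 -.02 0 0 0;0 0 0 0 0 0' && python3 inch.py '0 0 0 0 0 10.5;0 0 0 0 0 10.5;0 0 0 0 0 10.5;0 0 0 0 0 10.5;0 0 0 0 0 10.5;0 0 0 0 0 10.5;0 0 0 0 0 10.5;0 0 0 0 0 10.5;0 0 0 0 0 10.5;0 0 0 0 0 10.5;0 0 0 0 0 7.1;0 0 0 0 0 0'; python3 go.py .5131 .083 .17 72.87
```

```text
time_s: 22.18
tool_pos: [0.5364, -0.1928, 0.0063]
tool_rot: [-180.0, 0.1, -174.8]
force: [-0.4, 0.4, -0.4]
gripper_width: 0.0502
grasp_force: 0.0
time_s: 22.68
tool_pos: [0.5358, -0.1929, 0.0056]
tool_rot: [-180.0, 0.0, -174.8]
force: [-0.5, -0.5, 6.3]
gripper_width: 0.0255
grasp_force: 30.0
time_s: 23.3
tool_pos: [0.5363, -0.193, 0.1766]
tool_rot: [-180.0, 0.2, -174.8]
force: [0.8, 1.3, -1.8]
gripper_width: 0.0255
grasp_force: 30.0
time_s: 24.8
tool_pos: [0.5349, -0.1927, 0.1739]
tool_rot: [-179.9, 0.1, 73.1]
force: [0.0, -0.3, -1.2]
gripper_width: 0.0259
grasp_force: 30.0
before turn [ 0.2574 -0.101   0.0037] after turn [ 0.257  -0.1021  0.0039] rot [-0.1  0.1  0.2] rows 5.0 j [-26.  23.  50. 110. -20.  57.  17.] w 0.0259 t 24.8
```

```bash
python3 inch.py '.0515 -.0202 0 0 0 0;.0515 -.0202 0 0 0 0;.0515 -.0202 0 0 0 0;.0515 -.0202 0 0 0 0;.0515 -.0202 0 0 0 0;0 0 0 0 0 0;0 0 .04 0 0 0;0 0 .03 0 0 0;0 0 .015 0 0 0;0 0 .008 0 0 0;0 0 0 0 0 0;0 0 0 0 0 0'; python3 go.py .5131 .083 .0755 72.87
```

```text
time_s: 26.3
tool_pos: [0.5145, 0.0829, 0.083]
tool_rot: [180.0, -0.0, 73.1]
force: [0.2, -0.1, -0.4]
gripper_width: 0.0256
grasp_force: 30.0
before turn [-0.0003 -0.0014  0.0075] after turn [-0.0003 -0.0014  0.0075] rot [ 0.  -0.   0.2] rows 1.0 j [-52.  25.  45. 120. -24.  45.  -9.] w 0.0256 t 26.3
```

```bash
python3 inch.py '0 -.0014 .005 0 0 0;0 0 .002 0 0 0;0 0 0 0 0 0;0 0 0 0 0 0' && python3 inch.py '0 0 0 0 0 0;0 0 0 0 0 0;0 0 0 0 0 0' 0.05 && python3 inch.py '0 0 -.03 0 0 0;0 0 -.06 0 0 0;0 0 -.04 0 0 0;0 0 0 0 0 10;0 0 0 0 0 10;0 0 0 0 0 10;0 0 0 0 0 10;0 0 0 0 0 10;0 0 0 0 0 10;0 0 0 0 0 9.7;0 0 0 0 0 0'
python3 -c "
from h import *
for s in slats('top'): print(np.round(s,3))";  python3 go.py .548 -.32 .2 3.4
```

```text
time_s: 26.8
tool_pos: [0.5125, 0.0836, 0.0755]
tool_rot: [-180.0, -0.0, 73.1]
force: [-2.3, 1.2, 9.8]
gripper_width: 0.0254
grasp_force: 30.0
time_s: 27.18
tool_pos: [0.5127, 0.0832, 0.0752]
tool_rot: [-180.0, 0.0, 73.1]
force: [-0.7, 0.1, 2.0]
gripper_width: 0.049
grasp_force: 0.0
time_s: 28.55
tool_pos: [0.5127, 0.0832, 0.2051]
tool_rot: [179.9, 0.0, 3.4]
force: [0.2, 0.6, -0.1]
gripper_width: 0.0501
grasp_force: 0.0
[ 5.48000e-01 -3.20000e-01  1.50000e-02  3.24700e+00  1.47598e+02
  2.65910e+01]
[ 5.12000e-01 -4.56000e-01  1.40000e-02 -5.46700e+00  1.48104e+02
  2.80700e+01]
before turn [0.0101 0.4046 0.0055] after turn [0.0114 0.4046 0.0052] rot [0.  0.  0.2] rows 7.0 j [-73.  21.  71. 114. -23.  60. -78.] w 0.05 t 28.6
```

```bash
python3 inch.py '0 0 0 0 0 -10.5;0 0 0 0 0 -10.5;0 0 0 0 0 -10.5;0 0 0 0 0 -10.5;0 0 0 0 0 -10.5;0 0 0 0 0 -10.5;0 0 0 0 0 -10.5;0 0 0 0 0 -10.5;0 0 0 0 0 -10.5;0 0 0 0 0 -10.5;0 0 0 0 0 -10.5;0 0 0 0 0 0' && python3 inch.py '0 0 0 0 0 -10.5;0 0 0 0 0 -10.5;0 0 0 0 0 -10.5;0 0 0 0 0 -10.5;0 0 0 0 0 -10.5;0 0 0 0 0 -10.5;0 0 0 0 0 0';  python3 go.py .548 -.32 .2 183.3
```

```text
time_s: 30.1
tool_pos: [0.5128, 0.0831, 0.2056]
tool_rot: [180.0, -0.0, 119.0]
force: [-0.4, 0.1, 0.1]
gripper_width: 0.0503
grasp_force: 0.0
time_s: 30.98
tool_pos: [0.5127, 0.0831, 0.2054]
tool_rot: [180.0, 0.0, -178.3]
force: [0.2, -0.6, -0.8]
gripper_width: 0.0502
grasp_force: 0.0
before turn [-0.0235 -0.404   0.0054] after turn [-0.012  -0.4045  0.0054] rot [ 0.   0.  -1.6] rows 7.0 j [-45.  11.  33. 113.  -7.  58.  83.] w 0.0502 t 30.975
```

```bash
python3 inch.py '-.0034 -.0577 0 0 0 0;-.0034 -.0577 0 0 0 0;-.0034 -.0577 0 0 0 0;-.0034 -.0577 0 0 0 0;-.0034 -.0577 0 0 0 0;-.0034 -.0577 0 0 0 0;-.0034 -.0577 0 0 0 0;0 0 0 0 0 -1.6;0 0 0 0 0 0;0 0 0 0 0 0';  python3 go.py .548 -.32 .0045 183.3
python3 -c "
from h import *
for s in slats('wrist')+slats('top'): print(np.round(s,3))"
```

```text
time_s: 32.22
tool_pos: [0.55, -0.3181, 0.2053]
tool_rot: [180.0, 0.0, -176.6]
force: [0.2, 1.2, -0.1]
gripper_width: 0.0499
grasp_force: 0.0
before turn [ 0.0022 -0.0019  0.2008] after turn [ 0.0021 -0.0017  0.2008] rot [0.  0.  0.1] rows 4.0 j [ -6.  25.  40.  99. -18.  63. 134.] w 0.0499 t 32.225
[ 5.12000e-01 -4.57000e-01  1.50000e-02 -5.20100e+00  1.49402e+02
  2.66140e+01]
[ 5.48000e-01 -3.21000e-01  1.50000e-02  3.36700e+00  1.48616e+02
  2.55410e+01]
[ 5.47000e-01 -3.20000e-01  1.50000e-02  3.43500e+00  1.45614e+02
  2.66890e+01]
```

```bash
python3 inch.py '.002 -.002 .055 0 0 0;0 0 .055 0 0 0;0 0 .05 0 0 0;0 0 .025 0 0 0;0 0 .0155 0 0 0;0 0 0 0 0 0;0 0 0 0 0 0' && python3 inch.py '0 0 0 0 0 0;0 0 0 0 0 0;0 0 0 0 0 0;0 0 0 0 0 0' 0.0 30 && python3 inch.py '0 0 -.03 0 0 0;0 0 -.06 0 0 0;0 0 -.06 0 0 0;0 0 -.02 0 0 0;0 0 0 0 0 0' && python3 inch.py '0 0 0 0 0 10.5;0 0 0 0 0 10.5;0 0 0 0 0 10.5;0 0 0 0 0 10.5;0 0 0 0 0 10.5;0 0 0 0 0 10.5;0 0 0 0 0 10.5;0 0 0 0 0 10.5;0 0 0 0 0 10.5;0 0 0 0 0 10.5;0 0 0 0 0 5.5;0 0 0 0 0 0'; python3 go.py .5895 .0594 .17 72.87
```

```text
time_s: 33.2
tool_pos: [0.5484, -0.3221, 0.006]
tool_rot: [-180.0, 0.1, -176.5]
force: [-0.8, 0.8, 0.2]
gripper_width: 0.0501
grasp_force: 0.0
time_s: 33.7
tool_pos: [0.5479, -0.3218, 0.0052]
tool_rot: [-180.0, 0.0, -176.5]
force: [-1.2, 1.1, 6.0]
gripper_width: 0.026
grasp_force: 30.0
time_s: 34.33
tool_pos: [0.5482, -0.3218, 0.1756]
tool_rot: [-180.0, 0.1, -176.5]
force: [0.8, -0.3, -1.8]
gripper_width: 0.0253
grasp_force: 30.0
time_s: 35.83
tool_pos: [0.5469, -0.3215, 0.1727]
tool_rot: [-179.8, 0.1, 73.0]
force: [0.2, 0.2, -0.4]
gripper_width: 0.0257
grasp_force: 30.0
before turn [ 0.3767 -0.0708  0.0025] after turn [ 0.3765 -0.0715  0.0027] rot [-0.2  0.1  0.1] rows 7.0 j [-20.  39.  67. 102. -39.  67.  43.] w 0.0257 t 35.825
```

```bash
python3 inch.py '.0538 -.0101 0 0 0 0;.0538 -.0101 0 0 0 0;.0538 -.0101 0 0 0 0;.0538 -.0101 0 0 0 0;.0538 -.0101 0 0 0 0;.0538 -.0101 0 0 0 0;.0538 -.0101 0 0 0 0;0 0 0 0 0 0;0 0 0 0 0 0'; python3 go.py .5895 .0594 .0765 72.87
```

```text
time_s: 36.95
tool_pos: [0.59, 0.0584, 0.1741]
tool_rot: [-180.0, 0.1, 73.0]
force: [0.1, -0.1, -1.7]
gripper_width: 0.0255
grasp_force: 30.0
before turn [ 0.0009 -0.0007  0.0976] after turn [ 0.0008 -0.0008  0.0976] rot [-0.   0.1  0.2] rows 2.0 j [-62.  39.  74. 107. -42.  67.  11.] w 0.0255 t 36.95
```

```bash
python3 inch.py '0 0 .03 0 0 0;0 0 .03 0 0 0;0 0 0 0 0 0;0 0 0 0 0 0'; python3 go.py .5895 .0594 .0765 72.87
```

```text
time_s: 37.45
tool_pos: [0.5908, 0.0578, 0.1158]
tool_rot: [180.0, -0.0, 72.9]
force: [0.5, 0.5, -0.9]
gripper_width: 0.0258
grasp_force: 30.0
before turn [ 0.0012 -0.0018  0.0393] after turn [ 0.0012 -0.0018  0.0393] rot [ 0. -0.  0.] rows 1.0 j [-59.  42.  69. 110. -46.  62.  13.] w 0.0258 t 37.45
```

```bash
python3 inch.py '.001 -.0018 .02 0 0 0;0 0 .012 0 0 0;0 0 .007 0 0 0;0 0 .001 0 0 0;0 0 0 0 0 0;0 0 0 0 0 0;0 0 0 0 0 0'; python3 go.py .5895 .0594 .0755 72.87
```

```text
time_s: 38.33
tool_pos: [0.5888, 0.0605, 0.0748]
tool_rot: [-180.0, -0.0, 73.0]
force: [-3.7, 2.2, 4.7]
gripper_width: 0.0256
grasp_force: 30.0
before turn [-0.0009  0.001  -0.0007] after turn [-0.0009  0.001  -0.0007] rot [-0.  -0.   0.1] rows 1.0 j [-57.  45.  66. 112. -49.  58.  15.] w 0.0256 t 38.325
```

Contact. I'll release, lift, turn to 174.7° and check the stack.

```bash
python3 inch.py '0 0 0 0 0 0;0 0 0 0 0 0;0 0 0 0 0 0' 0.05 && python3 inch.py '0 0 -.03 0 0 0;0 0 -.05 0 0 0;0 0 -.04 0 0 0;0 0 0 0 0 -10;0 0 0 0 0 -10;0 0 0 0 0 -10;0 0 0 0 0 -10;0 0 0 0 0 -10;0 0 0 0 0 -10;0 0 0 0 0 -10;0 0 0 0 0 0' &&  python3 inch.py '0 0 0 0 0 -10;0 0 0 0 0 -10;0 0 0 0 0 -10;0 0 0 0 0 -1.7;0 0 0 0 0 0'
python3 -c "
from h import *
p,d,c=im=grab('top')
for s in slats('top',img=im): print(np.round(s,3))
p,d,c=grab('wrist'); cv2.imwrite('pics/w3.png',p)"; python3 go.py .512 -.457 .2 174.7
```

```text
time_s: 38.7
tool_pos: [0.5891, 0.0605, 0.0748]
tool_rot: [180.0, 0.0, 73.0]
force: [0.1, 0.0, 0.5]
gripper_width: 0.0495
grasp_force: 0.0
time_s: 40.08
tool_pos: [0.5891, 0.0604, 0.195]
tool_rot: [179.9, -0.0, 142.9]
force: [0.2, 1.3, -0.3]
gripper_width: 0.0501
grasp_force: 0.0
time_s: 40.7
tool_pos: [0.589, 0.0604, 0.1947]
tool_rot: [-180.0, -0.0, 174.4]
force: [-0.7, 0.6, -0.0]
gripper_width: 0.0501
grasp_force: 0.0
[ 5.12000e-01 -4.57000e-01  1.40000e-02 -4.60700e+00  1.48082e+02
  2.89500e+01]
before turn [ 0.0265 -0.5225 -0.0052] after turn [ 0.0289 -0.5224 -0.0054] rot [-0.  -0.  -0.3] rows 9.0 j [-50.  23.  49. 106. -20.  60.  91.] w 0.0501 t 40.8
```

```bash
python3 inch.py '.003 -.058 -.0006 0 0 0;.003 -.058 0 0 0 0;.003 -.058 0 0 0 0;.003 -.058 0 0 0 0;.003 -.058 0 0 0 0;.003 -.058 0 0 0 0;.003 -.058 0 0 0 0;.003 -.058 0 0 0 0;.003 -.058 0 0 0 0;0 0 0 0 0 0;0 0 0 0 0 0';  python3 go.py .512 -.457 .0045 174.7
python3 -c "
from h import *
p,d,c=im=grab('top'); cv2.imwrite('pics/top4.png',cv2.resize(p[150:350,180:540],None,fx=2,fy=2))
for s in slats('wrist')+slats('top',img=im): print(np.round(s,3))"
```

```text
time_s: 42.18
tool_pos: [0.5136, -0.4565, 0.1949]
tool_rot: [180.0, -0.0, 174.5]
force: [-0.1, -0.5, 0.4]
gripper_width: 0.05
grasp_force: 0.0
before turn [ 0.0014 -0.0007  0.1904] after turn [ 0.0015 -0.0007  0.1904] rot [ 0.  -0.  -0.2] rows 4.0 j [  5.  33.  47.  93. -26.  66. 143.] w 0.05 t 42.175
[ 5.13000e-01 -4.57000e-01  1.50000e-02 -5.15900e+00  1.48085e+02
  2.54870e+01]
[ 5.12000e-01 -4.56000e-01  1.40000e-02 -4.96800e+00  1.47716e+02
  2.84740e+01]
```

View pics/top4.png

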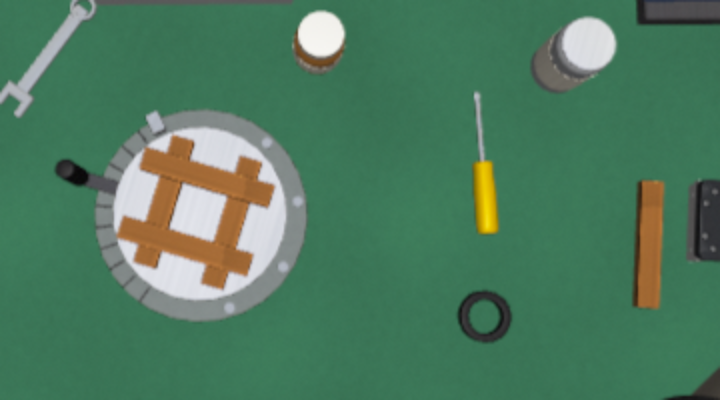

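The picture shows the four slats crossed on the deck at (195,210), in order, with the lever at click 3. The last slat is at (650,243).

```bash
python3 inch.py '.001 -.001 .055 0 0 0;0 0 .055 0 0 0;0 0 .05 0 0 0;0 0 .022 0 0 0;0 0 .009 0 0 0;0 0 0 0 0 0;0 0 0 0 0 0' && python3 inch.py '0 0 0 0 0 0;0 0 0 0 0 0;0 0 0 0 0 0;0 0 0 0 0 0' 0.0 30 && python3 inch.py '0 0 -.03 0 0 0;0 0 -.06 0 0 0;0 0 -.06 0 0 0;0 0 -.04 0 0 0;0 0 0 0 0 5;0 0 0 0 0 6.6;0 0 0 0 0 0'; python3 go.py .5395 .0329 .17 162.87
```

```text
time_s: 43.15
tool_pos: [0.5133, -0.4583, 0.0061]
tool_rot: [-179.9, 0.1, 174.7]
force: [-1.1, -0.6, 0.0]
gripper_width: 0.0498
grasp_force: 0.0
time_s: 43.65
tool_pos: [0.5126, -0.4577, 0.0047]
tool_rot: [-180.0, 0.0, 174.7]
force: [-0.3, 0.6, 5.0]
gripper_width: 0.0257
grasp_force: 30.0
time_s: 44.52
tool_pos: [0.5124, -0.4575, 0.1941]
tool_rot: [-180.0, -0.0, 163.1]
force: [-0.6, -0.6, -0.4]
gripper_width: 0.0253
grasp_force: 30.0
before turn [0.1167 0.477  0.0241] after turn [0.1186 0.4766 0.0241] rot [-0.  -0.   0.2] rows 8.0 j [  3.  34.  50.  93. -28.  66. 133.] w 0.0253 t 44.525
```

```bash
python3 inch.py '.0146 .0596 0 0 0 0;.0146 .0596 0 0 0 0;.0146 .0596 0 0 0 0;.0146 .0596 0 0 0 0;.0146 .0596 0 0 0 0;.0146 .0596 0 0 0 0;.0146 .0596 0 0 0 0;.0146 .0596 0 0 0 0;0 0 0 0 0 0;0 0 0 0 0 0;0 0 .04 0 0 0;0 0 0 0 0 0'; python3 go.py .5395 .0329 .093 162.87
```

```text
time_s: 46.02
tool_pos: [0.5382, 0.0306, 0.1529]
tool_rot: [-179.9, -0.2, 163.0]
force: [-0.1, -0.0, 0.8]
gripper_width: 0.0256
grasp_force: 30.0
before turn [-0.0008  0.0027  0.0599] after turn [-0.0006  0.0026  0.0599] rot [-0.1 -0.2  0.1] rows 1.0 j [-54.  23.  55. 115. -23.  54.  86.] w 0.0256 t 46.025
```

```bash
python3 inch.py '0 .002 .03 0 0 0;0 0 .02 0 0 0;0 0 .008 0 0 0;0 0 0 0 0 0;0 0 .002 0 0 0;0 0 .001 0 0 0;0 0 0 0 0 0;0 0 0 0 0 0'; python3 go.py .5395 .0329 .091 162.87
```

```text
time_s: 47.02
tool_pos: [0.5403, 0.0345, 0.0935]
tool_rot: [180.0, 0.0, 163.1]
force: [-0.2, -0.0, -1.2]
gripper_width: 0.0255
grasp_force: 30.0
before turn [ 0.0003 -0.0017  0.0025] after turn [ 0.0003 -0.0018  0.0025] rot [0.  0.  0.2] rows 1.0 j [-49.  27.  50. 117. -28.  48.  90.] w 0.0255 t 47.025
```

```bash
python3 inch.py '0 -.001 .0015 0 0 0;0 0 .0015 0 0 0;0 0 0 0 0 0;0 0 0 0 0 0' && python3 inch.py '0 0 0 0 0 0;0 0 0 0 0 0;0 0 0 0 0 0' 0.055 && python3 inch.py '0 0 -.03 0 0 0;0 0 -.05 0 0 0;0 0 -.04 0 0 0;0 0 0 0 0 10;0 0 0 0 0 10;0 0 0 0 0 10;0 0 0 0 0 10;0 0 0 0 0 10;0 0 0 0 0 10;0 0 0 0 0 10;0 0 0 0 0 10;0 0 0 0 0 10'; python3 go.py .594 .2097 .2 72.87
```

```text
time_s: 47.52
tool_pos: [0.54, 0.0333, 0.0906]
tool_rot: [180.0, -0.0, 163.0]
force: [-2.0, -0.7, 7.0]
gripper_width: 0.0261
grasp_force: 30.0
time_s: 47.9
tool_pos: [0.5399, 0.0334, 0.0903]
tool_rot: [-180.0, -0.0, 163.1]
force: [-0.1, -0.1, 0.7]
gripper_width: 0.0522
grasp_force: 0.0
time_s: 49.4
tool_pos: [0.5399, 0.0335, 0.2103]
tool_rot: [-180.0, 0.0, 72.7]
force: [0.6, 0.0, -0.1]
gripper_width: 0.055
grasp_force: 0.0
before turn [ 0.1843 -0.0006  0.0102] after turn [ 0.1843 -0.0002  0.0103] rot [-0.   0.  -0.1] rows 3.0 j [-67.  30.  77. 112. -32.  65.   6.] w 0.055 t 49.4
```

```bash
python3 inch.py '0 0 0 0 0 -10;0 0 0 0 0 -10;0 0 0 0 0 -10;0 0 0 0 0 0'; python3 go.py .594 .2097 .2 102.87
python3 - <<'E'
from h import *
E
```

```text
time_s: 49.9
tool_pos: [0.5399, 0.0335, 0.2106]
tool_rot: [180.0, -0.1, 103.0]
force: [0.1, 0.9, 0.1]
gripper_width: 0.0552
grasp_force: 0.0
before turn [0.1595 0.0923 0.0108] after turn [0.1597 0.0919 0.0106] rot [ 0.  -0.1  0.1] rows 3.0 j [-64.  23.  69. 111. -25.  62.  29.] w 0.0552 t 49.9
```

```bash
python3 inch.py '.04 .023 .001 0 0 0;.04 .023 .001 0 0 0;.04 .023 0 0 0 0;.0395 .0229 0 0 0 0;0 0 0 0 0 0;0 0 0 0 0 0'; python3 go.py .594 .2097 .085 102.87
python3 - <<'E'
from h import *
p,d,c=grab("wrist"); cv2.imwrite("pics/w5.png",p); W=cloud(d,c); z=W[...,2]
P=W[(z>.112)&(z<.13)&(np.hypot(W[...,0]-.594,W[...,1]-.21)<.03)]; print(len(P),P.mean(0) if len(P) else 0)
if len(P): print(cv2.minEnclosingCircle((P[:,:2]*1000).astype(np.float32)))
E
```

```text
time_s: 50.65
tool_pos: [0.5933, 0.2089, 0.208]
tool_rot: [-180.0, 0.1, 102.9]
force: [-0.2, 1.0, -0.8]
gripper_width: 0.0552
grasp_force: 0.0
before turn [0.0007 0.0009 0.123 ] after turn [0.0006 0.0008 0.123 ] rot [-0.   0.1  0. ] rows 2.0 j [-69.  33.  64. 100. -32.  67.  17.] w 0.0552 t 50.65
636 [0.59395917 0.21129628 0.12034906]
((594.208984375, 210.29208374023438), 10.99059772491455)
```

View pics/w5.png

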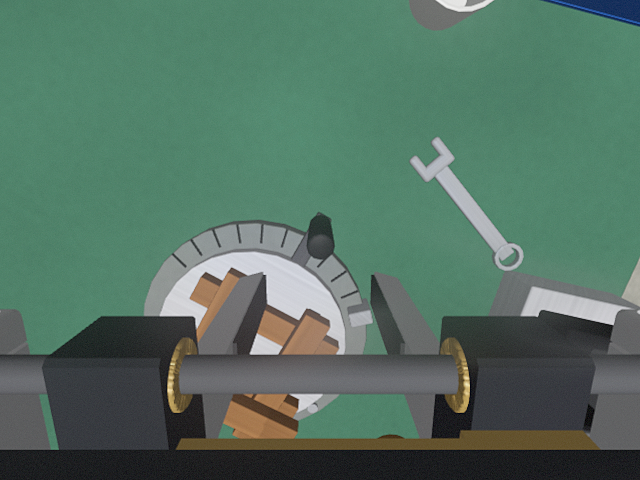

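The wrist view shows the grip at (320,240) between the fingers with three lines between it and the stop, so it is at click 3. Before turning I'll check the layer heights.

Run:
```python
from h import *
for n in("top","side"):
    p,d,c=grab(n); W=cloud(d,c); m=(brown(p)>0)&(d>0)&(np.hypot(W[...,0]-.5513,W[...,1]-.0711)<.1)
    for lo,hi in((.062,.075),(.079,.0895),(.0905,.11)):
        q=(m&(W[...,2]>lo)&(W[...,2]<hi)).astype(np.uint8); k,l,st,ce=cv2.connectedComponentsWithStats(q)
        for i in range(1,k):
            if st[i,4]>25:
                P=W[l==i]; r=cv2.minAreaRect((P[:,:2]*1000).astype(np.float32)); print(n,lo,st[i,4],np.round(np.median(P[:,2]),4),np.round(np.r_[r[0],r[1],r[2]],1))
```

```text
top 0.062 111 0.0689 [623.4  91.5  26.1  21.4  74.1]
top 0.062 274 0.069 [560.8 110.   25.5  53.3  72.7]
top 0.062 95 0.0691 [501.1 128.1  25.   18.2  73.6]
top 0.079 504 0.085 [594.2  84.   99.2  26.   72.8]
top 0.079 109 0.0851 [5.684e+02 3.000e-01 2.190e+01 2.540e+01 7.480e+01]
top 0.079 506 0.0849 [518.3 108.1 101.4  25.8  72.9]
top 0.079 103 0.0849 [493.3  23.6  20.8  23.8  75.5]
top 0.0905 809 0.1008 [539.7  33.9  26.3 147.8  73.3]
side 0.062 56 0.0692 [623.9  88.   30.9  17.5  78.6]
side 0.062 161 0.0698 [562.6 105.7  29.7  53.1  69. ]
side 0.062 73 0.0698 [499.7 123.3  35.5  20.5  73.6]
side 0.062 37 0.0695 [597.6   7.5  20.   15.6  53.9]
side 0.062 128 0.0693 [537.9  24.5  21.9  51.5  67.8]
side 0.062 60 0.0694 [476.6  48.5  25.1  22.7  67.8]
side 0.079 222 0.0859 [595.9  89.5  87.6  26.3  73.1]
side 0.079 224 0.0858 [520.7 113.7  89.4  26.8  72.5]
side 0.079 103 0.0859 [ 5.645e+02 -4.000e-01  3.170e+01  3.410e+01  8.070e+01]
side 0.079 97 0.0856 [488.1  22.7  25.4  33.8  72.1]
side 0.0905 606 0.1014 [537.8  30.4  30.3 149.5  73.2]
```

All five slats are in order, with layer tops at 0.070, 0.086 and 0.102. I'll take the lever and lead it on gently.

```bash
python3 inch.py '.0007 .0009 .04 0 0 0;0 0 .04 0 0 0;0 0 .03 0 0 0;0 0 .012 0 0 0;0 0 0 0 0 0;0 0 0 0 0 0' 0.055 15 && python3 inch.py '0 0 0 0 0 0;0 0 0 0 0 0;0 0 0 0 0 0;0 0 0 0 0 0' 0.0 15; python3 go.py .594 .21 .085 102.87
```

```text
time_s: 51.55
tool_pos: [0.5949, 0.2105, 0.0876]
tool_rot: [179.9, -0.0, 103.0]
force: [-1.0, -0.0, -0.5]
gripper_width: 0.0549
grasp_force: 0.0
time_s: 52.05
tool_pos: [0.5944, 0.2107, 0.0865]
tool_rot: [180.0, -0.0, 103.1]
force: [1.4, -0.1, 0.9]
gripper_width: 0.0218
grasp_force: 15.0
before turn [-0.0006 -0.0005  0.0015] after turn [-0.0006 -0.0005  0.0015] rot [ 0.  -0.   0.2] rows 1.0 j [-64.  40.  56. 106. -40.  56.  23.] w 0.0218 t 52.05
```

```bash
python3 inch.py '.003 -.0055 0 0 0 -2.5;.003 -.0055 0 0 0 -2.5;.003 -.0055 0 0 0 -2.5;.003 -.0055 0 0 0 -2.5;.003 -.0055 0 0 0 -2.5;.003 -.0055 0 0 0 -2.5;.003 -.0055 0 0 0 -2.5;.003 -.0055 0 0 0 -2.5;.003 -.0055 0 0 0 -2.5;.003 -.0055 0 0 0 -2.5;.003 -.0055 0 0 0 -2.5;.003 -.0055 0 0 0 -2.5'; python3 go.py .5191 .2124 .085 132.87
```

```text
time_s: 53.55
tool_pos: [0.5195, 0.2132, 0.0864]
tool_rot: [180.0, -0.0, 133.2]
force: [-0.5, 6.2, 3.4]
gripper_width: 0.022
grasp_force: 15.0
before turn [-0.0003 -0.0008  0.0014] after turn [-0.0003 -0.0008  0.0014] rot [ 0.  -0.   0.4] rows 1.0 j [-67.  31.  51. 115. -32.  49.  44.] w 0.022 t 53.55
```

```bash
python3 inch.py '.003 -.0055 0 0 0 -2.5;.003 -.0055 0 0 0 -2.5;.003 -.0055 0 0 0 -2.5;.003 -.0055 0 0 0 -2.5;.003 -.0055 0 0 0 -2.5;.003 -.0055 0 0 0 -2.5;.003 -.0055 0 0 0 -2.5;.003 -.0055 0 0 0 -2.5;.003 -.0055 0 0 0 -2.5;.003 -.0055 0 0 0 -2.5;.003 -.0055 0 0 0 -2.5;.003 -.0055 0 0 0 -2.5'; python3 inch.py '0 0 0 0 0 0;0 0 0 0 0 0;0 0 0 0 0 0'; python3 go.py .4527 .1774 .085 162.87
```

```text
time_s: 55.05
tool_pos: [0.4529, 0.1779, 0.0863]
tool_rot: [-180.0, -0.1, 163.3]
force: [-7.9, 5.5, 12.7]
gripper_width: 0.0214
grasp_force: 15.0
time_s: 55.42
tool_pos: [0.4528, 0.1778, 0.0863]
tool_rot: [-180.0, -0.2, 163.2]
force: [-8.9, 4.3, 13.8]
gripper_width: 0.0216
grasp_force: 15.0
before turn [-0.     -0.0004  0.0013] after turn [-0.     -0.0004  0.0013] rot [-0.  -0.2  0.3] rows 1.0 j [-67.  21.  46. 124. -22.  43.  67.] w 0.0216 t 55.425
```

Right on the eighth click. I'll release, lift and look.

```bash
python3 inch.py '0 0 0 0 0 0;0 0 0 0 0 0;0 0 0 0 0 0;0 0 0 0 0 0' 0.055 && python3 inch.py '0 0 -.03 0 0 0;0 0 -.04 0 0 0;0 0 -.04 0 0 0;.04 .04 0 0 0 0;.04 .04 0 0 0 0;0 .06 0 0 0 0;0 .06 0 0 0 0;0 0 0 0 0 0;0 0 0 0 0 0'
python3 - <<'E'
from h import *
p,d,c=grab("top"); cv2.imwrite("pics/top6.png",cv2.resize(p[130:350,80:480],None,fx=1.9,fy=1.9))
W=cloud(d,c); m=(brown(p)>0)&(d>0)&(np.hypot(W[...,0]-.5513,W[...,1]-.0711)<.1)
for lo,hi in((.062,.075),(.079,.0895),(.0905,.11)):
        q=(m&(W[...,2]>lo)&(W[...,2]<hi)).astype(np.uint8); k,l,st,ce=cv2.connectedComponentsWithStats(q)
        for i in range(1,k):
            if st[i,4]>25:
                P=W[l==i]; r=cv2.minAreaRect((P[:,:2]*1000).astype(np.float32)); print(lo,st[i,4],np.round(np.median(P[:,2]),4),np.round(np.r_[r[0],r[1],r[2]],1))
P=W[(W[...,2]>.11)&(W[...,2]<.13)&(np.hypot(W[...,0]-.4527,W[...,1]-.1774)<.03)]; print(len(P),P.mean(0) if len(P) else 0)
E
```

```text
time_s: 55.92
tool_pos: [0.4543, 0.1775, 0.0863]
tool_rot: [-180.0, -0.0, 163.1]
force: [0.3, -0.4, 0.4]
gripper_width: 0.0547
grasp_force: 0.0
time_s: 57.05
tool_pos: [0.4362, 0.3914, 0.1959]
tool_rot: [-179.9, 0.0, 163.0]
force: [0.0, -0.4, 0.6]
gripper_width: 0.0554
grasp_force: 0.0
0.062 100 0.0689 [569.9 143.9  20.5  24.1  41.4]
0.062 260 0.0693 [523.3  99.8  52.7  23.9  43. ]
0.062 99 0.0691 [476.5  56.5  19.   23.4  44.4]
0.079 113 0.0849 [621.9  50.9  25.9  20.8  44.5]
0.079 518 0.0851 [562.2 114.6  26.1  98.2  43.5]
0.079 102 0.0849 [563.8  -3.   23.8  19.   44.5]
0.079 521 0.0848 [503.8  61.   25.4 100.5  44.6]
0.0905 798 0.1009 [577.5  42.8 149.6  26.   43.2]
86 [0.45231108 0.176841   0.12051384]
```

View pics/top6.png

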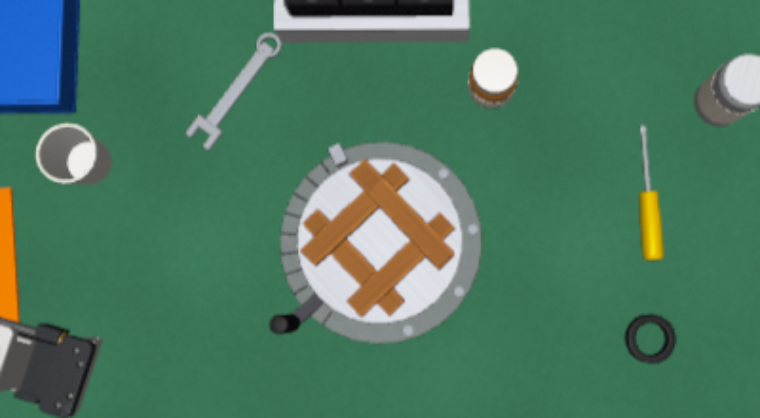

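The picture shows the stack still in order at (378,240). The grip is at (285,323), which is (0.452, 0.177) and so click 8, and the bystanders have not moved.

```bash
python3 -c "
from bench import bot
print(bot.close_job())"
```

```text
the job is handed in; nothing more can be done
None
```

The job is handed in: the stand went back to click 3 and was let go, all five slats present were stacked crosswise (2, 2, 1), and the lever was led to click 8 with the stack in order and the bystanders unmoved in the last picture; the hand-in returned no verdict.

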